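# Empty the slide drying rack and wipe its deck

### The job

Empty the slide drying rack: draw every slide carrier forward from under the hood until it is clear, lift it out and lay it flat and squarely on the work pad, side by side and wholly on the pad. Once all are out, take the sprung wiper from its tray and, with its long side running from front to back of the rack, sweep it along the open strip of the deck in front of the hood, from the left end to the right end, keeping its sole gently but steadily pressed down. Finally stand the wiper upright back in its tray, and leave the cup, the bottle and the box where they are.

Things in the scene. Friction and masses are not known exactly. Their poses are not given: they have to be found in the camera images.
- carrier_a: slide carrier, one of three alike (one may be absent): white plate 120 (x) x 56 x 10 mm, about 0.18 kg, two glass slides flush in its top. Origin: centre of underside, z up. Grey grip rib near its -x end: 30 mm along x, 14 mm thick along y, z = 9 to 34 mm, centred at x = -40 mm; pinch it across y from above. Starts on the rack's deck, its +x end 40 to 70 mm under the hood, the rib in the open
- carrier_b: slide carrier, one of three alike (one may be absent): white plate 120 (x) x 56 x 10 mm, about 0.18 kg, two glass slides flush in its top. Origin: centre of underside, z up. Grey grip rib near its -x end: 30 mm along x, 14 mm thick along y, z = 9 to 34 mm, centred at x = -40 mm; pinch it across y from above. Starts on the rack's deck, its +x end 40 to 70 mm under the hood, the rib in the open
- carrier_c: slide carrier, one of three alike (one may be absent): white plate 120 (x) x 56 x 10 mm, about 0.18 kg, two glass slides flush in its top. Origin: centre of underside, z up. Grey grip rib near its -x end: 30 mm along x, 14 mm thick along y, z = 9 to 34 mm, centred at x = -40 mm; pinch it across y from above. Starts on the rack's deck, its +x end 40 to 70 mm under the hood, the rib in the open
- dock: slide drying rack, fixed, dark metal: origin centre of underside; front faces -x, +y is its left end. Deck x -100..100, y -136..136 mm, its top at z = 15 mm. Grey hood over x 20..100 mm: lower face 18 mm above the deck, top at z = 41 mm, closed at the back (inner face x = 92) and, under the hood only, at both ends (inner faces y = +-130). Open strip of deck: x -100..20 mm
- work_pad: flat pale pad, fixed, 204 mm along x, 246 mm along y, 8 mm thick; origin centre of the underside. Room for three carriers side by side along y, at y = -76, 0, +76 mm, their x parallel to the pad's x (either way round)
- tray: shallow white parking tray of the wiper, fixed: 124 x 78 x 12 mm, walls 4 mm, inner floor at z = 4 mm; origin centre of the underside, long side along x
- wiper: sprung wiper, 0.22 kg: grey block, black grip bar on top, dark sole on a spring below. Origin: centre of the unpressed sole's underside, z up. Sole 90 (x) x 44 x 9 mm; block z = 20 to 32 mm; grip bar 62 mm along x, 16 mm thick along y, z = 32 to 65 mm: pinch it across y from above. Stands in its tray at the start
- sole_foot (a point): centre of the underside of the wiper's sole; moves with the sole (equals the wiper's origin when not pressed)
- sole (a joint): spring travel of the wiper's sole: 0 free, grows as it is pressed, stop at 0.010 m; force about 1.6 N at the first touch plus 0.8 N per mm
- specimen_cup: specimen cup with a screw lid, 62 x 62 x 68 mm, bystander; origin centre of the underside
- dropper_bottle: small dropper bottle, 36 x 36 x 99 mm, bystander; origin centre of the underside
- slide_box: flat closed box, 104 x 84 x 30 mm, bystander; origin centre of the underside
Not all that is in view belongs to the job. Leave any turquoise look-alike of the carrier_b alone.

How it is judged (in metres and radians):
On the way, in this order (a step that is already met when the one before it is completed fails the run):
1. every carrier lies flat and square on the work pad (x of carrier_a in the frame of work_pad between -0.046 and 0.046 m and y of carrier_a in the frame of work_pad between -0.1 and 0.1 m and z of carrier_a in the frame of work_pad between 0.003 and 0.013 m and angle between each of carrier_a, carrier_b, carrier_c's own z axis and vertical below 0.07 rad and angle between the x axis of each of carrier_a, carrier_b, carrier_c and the x axis of work_pad, either way round below 0.2 rad and linear speed of each of carrier_a, carrier_b, carrier_c below 0.03 m/s and x of carrier_b in the frame of work_pad between -0.046 and 0.046 m and y of carrier_b in the frame of work_pad between -0.1 and 0.1 m and z of carrier_b in the frame of work_pad between 0.003 and 0.013 m and x of carrier_c in the frame of work_pad between -0.046 and 0.046 m and y of carrier_c in the frame of work_pad between -0.1 and 0.1 m and z of carrier_c in the frame of work_pad between 0.003 and 0.013 m), for 0.2 s.
2. the wiper stands at the left end of the strip, pressed on the deck with 2 to 15 N, square to the rack and centred on the open strip (y of sole_foot in the frame of dock between 0.085 and 0.135 m and x of sole_foot in the frame of dock between -0.062 and -0.022 m and contact force between wiper and dock between 2 and 15 N and angle between the x axis of wiper and the x axis of dock, either way round below 0.2 rad), for 0.1 s.
3. then left of the middle, pressed on the deck with 2 to 15 N, square to the rack and centred on the open strip (y of sole_foot in the frame of dock between 0.03 and 0.07 m and x of sole_foot in the frame of dock between -0.062 and -0.022 m and contact force between wiper and dock between 2 and 15 N and angle between the x axis of wiper and the x axis of dock, either way round below 0.2 rad), for 0.1 s.
4. then at the middle, pressed on the deck with 2 to 15 N, square to the rack and centred on the open strip (y of sole_foot in the frame of dock between -0.02 and 0.02 m and x of sole_foot in the frame of dock between -0.062 and -0.022 m and contact force between wiper and dock between 2 and 15 N and angle between the x axis of wiper and the x axis of dock, either way round below 0.2 rad), for 0.1 s.
5. then right of the middle, pressed on the deck with 2 to 15 N, square to the rack and centred on the open strip (y of sole_foot in the frame of dock between -0.07 and -0.03 m and x of sole_foot in the frame of dock between -0.062 and -0.022 m and contact force between wiper and dock between 2 and 15 N and angle between the x axis of wiper and the x axis of dock, either way round below 0.2 rad), for 0.1 s.
6. then at the right end, pressed on the deck with 2 to 15 N, square to the rack and centred on the open strip (y of sole_foot in the frame of dock between -0.135 and -0.085 m and x of sole_foot in the frame of dock between -0.062 and -0.022 m and contact force between wiper and dock between 2 and 15 N and angle between the x axis of wiper and the x axis of dock, either way round below 0.2 rad), for 0.1 s.
At the end, for the whole second after the job is handed in: Every carrier present rests flat (0.07 rad) on the work pad, centre within 46 mm (x) and 100 mm (y) of the pad's, parallel within 0.2 rad; the wiper rests upright (0.1 rad) on its tray floor, within 30 mm (x) and 25 mm (y) of the centre (all of step 1 and x of wiper in the frame of tray between -0.03 and 0.03 m and y of wiper in the frame of tray between -0.025 and 0.025 m and z of wiper in the frame of tray between -0.002 and 0.009 m and angle between wiper's own z axis and vertical below 0.1 rad and linear speed of wiper below 0.03 m/s); the robot touches nothing.
It fails at once if the cup, the bottle or the box is moved more than 3 cm (distance of any of specimen_cup, dropper_bottle, slide_box from where it was at the start of the episode above 0.03 m).
Of carrier_a, carrier_b, carrier_c only 2 to 3 are there at a start; the rules pass over those that are not, and their reading is None.
At some moment in a run one of carrier_a, carrier_b, carrier_c may be knocked a few centimetres aside while the robot is not near it.
Once in a run the grip may slacken for a moment while it holds something.
It also fails if it takes over 210 s, if anything falls off the work surface, if the arm or the gripper's body presses on something with over 40 N, if the wrist force passes 120 N, or if a joint passes its speed limit or range.

### The arm

A 6-joint arm with a two-finger parallel gripper is mounted at the origin on a cart in front of the work surface, level with it; the furniture and walls round the work are solid. World frame = base frame: x ahead of the robot, y to its left, z up, the work surface at z = 0. Lengths are in m, angles in degrees, forces in N, time in s.
With the tool pointing down it reaches from about 0.35 to 0.875 m from the base axis. Payload 4.2 kg.
Tool frame: the origin (TCP) lies on the front face of the gripper's body, between the roots of the fingers; the fingertips stand 70 mm ahead of it and the grasp point (between the pads) lies 51 mm ahead of it; z points along the fingers, y is the line along which they close (so a half turn about z gives the same grasp; the last joint's range is limited). The gripper opens to 87 mm and grips with 3 to 60 N. Pads are 19 mm wide; open, the fingers measure 117 mm over their backs; the gripper's body (75 mm by 190 mm) begins 51 mm behind the grasp point.
Start: joints at [-60.928, 22.042, 0.453, 0, -68.411, -14.817], TCP at [0.154, -0.606, 0.292] pointing down, gripper open.
Joint ranges: [-179.83, 179.83], [-69.29, 118.12], [-61.27, 80.66], [-181.25, 117.63], [-171.15, -9.14], [-177.46, 177.46]. Speed limits (degrees/s): [159.86, 159.86, 180, 180, 180, 180].

### API

Orientations are given as a 3x3 rotation matrix whose columns are the frame's x, y, z axes.
In Python, from station import r gives the robot as it stands.
- The arm moves only by the shell command python3 -m pendant 'ROWS' [OPENING]. ROWS is JSON, a list of rows, each a list of 2 entries, a list of its own where there are three numbers: the shift along the tool's x, y, z in mm, then the turn, a rotation vector about the tool's x, y, z in rad. A call has 1 to 10 rows; each row is the pose to reach, as a shift and turn from the pose commanded when the call began, along the tool's axes at that moment; what a row does not reach only later rows make up. A row lasts 1/10 s, in which the tool goes at most 50 mm and 8.59 degrees, less where a joint would pass 70% of its speed; a pose out of reach is approached as far as the arm can. A call with a gripper value outside its range is refused whole. OPENING is the opening, from 0 (shut) to 1 (fully open), set as the call begins (- or left out, the last holds). The fingers move at their own pace and stop on an object; the grip force is fixed at half the most. Time passes only in rows, so rows that repeat a pose let the fingers close. It gives the time, the measured TCP pose, the force, the opening and the grip force at its end, in the units of the state.
- r.sense(): the state, without advancing time (a new reading comes with each control period).
- r.capture(name): name is "side" or "top"; returns a dict with "frame" (384x512x3 uint8, red, green, blue), "vertical_fov" (degrees; the focal length in pixels is half the picture's height over the tangent of half this angle, whatever the lens; pixels are square), "cx", "cy" (the principal point, pixels), "rvec" (rotation vector, rad) and "tvec" (3), from world to camera coordinates, as OpenCV has them. Camera axes: x right, y down, z forward; pixel columns grow to the right and rows downward; lengths in m; the calibration is good to about 2 mm. A picture is of the moment at which its call begins. There is no depth.
- r.finish_job(): hands the job in; it is judged then, once.
The state is a dict: "time_s": time; "joints": joint angles; "joint_velocities": joint speeds; "effort": joint torques, N m; "tcp_pos": TCP position; "ee_rot": TCP orientation; "wrist_force": force on the tool from outside, world axes, zero at the start; "moment": the same for the moment, N m; "gripper_width": opening from 0.0 (shut) to 1.0 (fully open); "gripper_force": force on a finger pad.
Only numpy, scipy, OpenCV 4.12 (cv2) and the standard library are available. Lean on these libraries where they do the work, as an engineer would, in place of code of your own. Each camera call takes 0.05 s, during which the arm holds its last target. There are 200 camera calls.

## Working session

There is one attempt and no reset: what is moved stays moved. The work goes in short steps, Python scripts to look and compute and a shell command to move; the robot and the scene stay as the last step left them, time stands still between calls to the robot, and variables do not carry over. Pictures are saved under pics/ and viewed, at most 14 in all, crops included, and the job is handed in when it is done.

```bash
ls; mkdir -p pics; python3 - <<'E'
from station import r
import cv2,json
s=r.sense();print(s)
for n in("side","top"):
    c=r.capture(n);cv2.imwrite(f"pics/{n}0.png",c["frame"][:,:,::-1]);print({k:v for k,v in c.items() if k!="frame"})
E
```

```text
pics
{'time_s': 0.0, 'joints': array([-6.09281177e+01,  2.20893729e+01,  3.78046606e-01, -2.99899252e-02,
       -6.84123205e+01, -1.48165432e+01]), 'joint_velocities': array([ 0.06032381, -0.0471141 , -0.02485609,  0.00496317, -0.01453667,
       -0.08926397]), 'effort': array([ 3.89405670e-05, -3.90668142e+01,  1.87405479e+01,  4.21970710e+00,
        1.10950755e-02, -1.92310845e-04]), 'tcp_pos': array([ 0.15380833, -0.60529109,  0.29115965]), 'ee_rot': array([[-9.69255475e-01, -2.46055757e-01, -6.23195908e-04],
       [-2.46056532e-01,  9.69253154e-01,  2.12260515e-03],
       [ 8.17553832e-05,  2.21068809e-03, -9.99997553e-01]]), 'wrist_force': array([ 0.66065347, -0.27235402, -0.04428956]), 'moment': array([-0.00211739, -0.02400397,  0.00233072]), 'gripper_force': 0.0, 'gripper_width': 0.9971246036751266}
{'vertical_fov': 49.173181772151516, 'cx': 255.37815926236533, 'cy': 193.15052871859655, 'rvec': array([ 2.25411913, -0.11441865,  0.04421506]), 'tvec': array([-0.54635673,  0.09209527,  1.41555121])}
{'vertical_fov': 56.39577130925379, 'cx': 260.30729128209106, 'cy': 194.4582820484732, 'rvec': array([ 2.13379174, -2.10737154,  0.19216134]), 'tvec': array([0.02559334, 0.55978391, 1.19139636])}
```

View pics/side0.png

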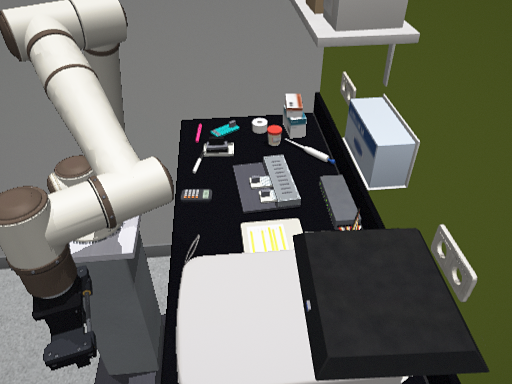

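View pics/top0.png

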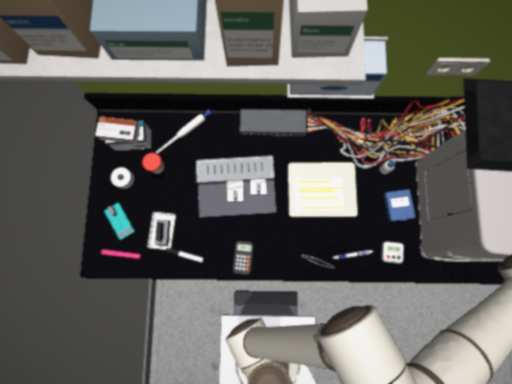

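The side view shows the rack at about (266,182), with two carriers at (262,182) and (267,195). The pad is at (272,235), the wiper tray at (219,149), and the turquoise decoy at (225,129). The top view shows the rack at (235,187), the carriers' white tops at (235,190) and (258,187), the pad at (322,190), and the tray at (161,231). Next I'll enlarge these areas and measure them.

```bash
cat > h.py <<'E'
import numpy as np,cv2
from station import r
def cam(n):
    c=r.capture(n);h=c["frame"].shape[0];f=h/2/np.tan(np.radians(c["vertical_fov"]/2))
    K=np.array([[f,0,c["cx"]],[0,f,c["cy"]],[0,0,1]]);return c["frame"],K,cv2.Rodrigues(np.array(c["rvec"]))[0],np.array(c["tvec"]).reshape(3)
def ray(C,uv,z):
    _,K,R,t=C;uv=np.atleast_2d(uv).astype(float)
    d=np.c_[uv,np.ones(len(uv))]@np.linalg.inv(K).T@R;o=-R.T@t
    return o+d*((z-o[2])/d[:,2])[:,None]
def proj(C,P):
    _,K,R,t=C;q=(np.atleast_2d(P)@R.T+t)@K.T;return q[:,:2]/q[:,2:]
def rect(m,C,z):  # largest blob of the mask -> min-area rectangle in world at height z
    cs,_=cv2.findContours(m.astype(np.uint8),cv2.RETR_EXTERNAL,cv2.CHAIN_APPROX_NONE)
    out=[]
    for c in cs:
        if cv2.contourArea(c)<30: continue
        p=ray(C,c[:,0],z)[:,:2]
        out.append((c[:,0].mean(0).round(),)+cv2.minAreaRect((p*1000).astype(np.float32)))
    return out
E
python3 - <<'E'
from h import *
T=cam("top");S=cam("side")
cv2.imwrite("pics/topz.png",cv2.resize(T[0][90:260,90:370,::-1],None,fx=2.8,fy=2.8,interpolation=cv2.INTER_CUBIC))
cv2.imwrite("pics/sidez.png",cv2.resize(S[0][85:260,170:360,::-1],None,fx=3.4,fy=3.4,interpolation=cv2.INTER_CUBIC))
print("cams",-T[2].T@T[3],-S[2].T@S[3])
hsv=cv2.cvtColor(T[0],cv2.COLOR_RGB2HSV)
bright=(hsv[...,2]>150);bright[:90]=0;bright[280:]=0
for z in(0.0,0.012,):
    print(z,[ (a[0],np.round(a[1],0),np.round(a[2],0),round(a[3],1)) for a in rect(bright,T,z)])
for n,uv in dict(dockFL=(197,217),dockFR=(276,213),pad1=(289,163),pad2=(356,163),pad3=(357,217),pad4=(290,217)).items(): print(n,ray(T,uv,.008)[0].round(3))
E
```

```text
cams [0.32835139 0.0234776  1.27478331] [ 0.44921974 -1.08628879  0.96382091]
0.0 [(array([242., 262.]), array([327.,  93.]), array([43., 49.]), 84.2), (array([190., 256.]), array([346., 276.]), array([85., 15.]), 75.2), (array([358., 253.]), array([ 363., -314.]), array([11., 90.]), 8.2), (array([120., 254.]), array([352., 523.]), array([134.,  16.]), 83.8), (array([244., 247.]), array([379.,  89.]), array([47., 22.]), 83.7), (array([393., 252.]), array([ 370., -434.]), array([67., 68.]), 86.5), (array([161., 230.]), array([435., 384.]), array([ 81., 128.]), 85.0), (array([118., 219.]), array([468., 539.]), array([119.,  56.]), 32.7), (array([400., 205.]), array([ 538., -469.]), array([100.,  81.]), 8.1), (array([495., 209.]), array([ 521., -802.]), array([130., 301.]), 84.4), (array([120., 177.]), array([629., 547.]), array([71., 68.]), 47.2), (array([322., 190.]), array([ 594., -190.]), array([200., 244.]), 0.7), (array([238., 177.]), array([624., 125.]), array([163., 279.]), 4.2), (array([151., 161.]), array([689., 438.]), array([65., 67.]), 0.7), (array([411., 138.]), array([ 78
[... 1848 characters left out ...]
.]), array([51., 15.]), 4.3), (array([432., 130.]), array([ 822., -598.]), array([ 25., 100.]), 29.8), (array([334., 126.]), array([ 829., -232.]), array([93., 25.]), 62.3), (array([312., 122.]), array([ 844., -160.]), array([24., 37.]), 0.6), (array([115., 129.]), array([811., 576.]), array([142.,  72.]), 84.0), (array([180., 133.]), array([794., 334.]), array([ 27., 217.]), 41.0), (array([439., 113.]), array([ 876., -628.]), array([ 44., 131.]), 19.7), (array([329.,  96.]), array([ 957., -226.]), array([325.,  25.]), 89.1)]
dockFL [0.483 0.257 0.008]
dockFR [ 0.501 -0.024  0.008]
pad1 [ 0.686 -0.071  0.008]
pad2 [ 0.689 -0.315  0.008]
pad3 [ 0.49  -0.312  0.008]
pad4 [ 0.488 -0.074  0.008]
```

View pics/topz.png

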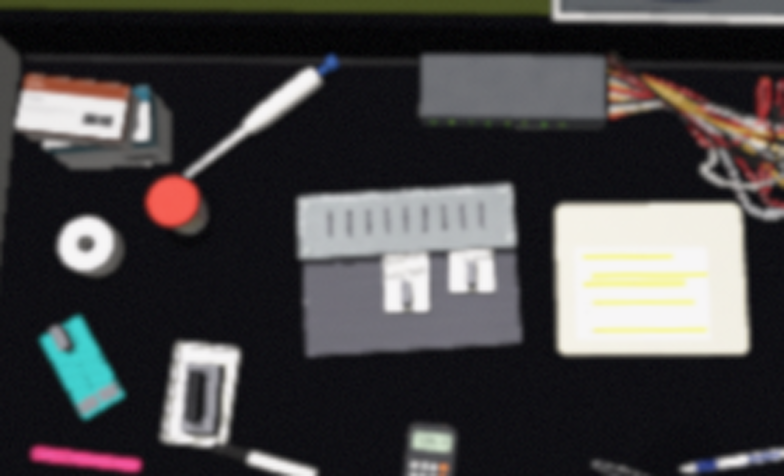

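View pics/sidez.png

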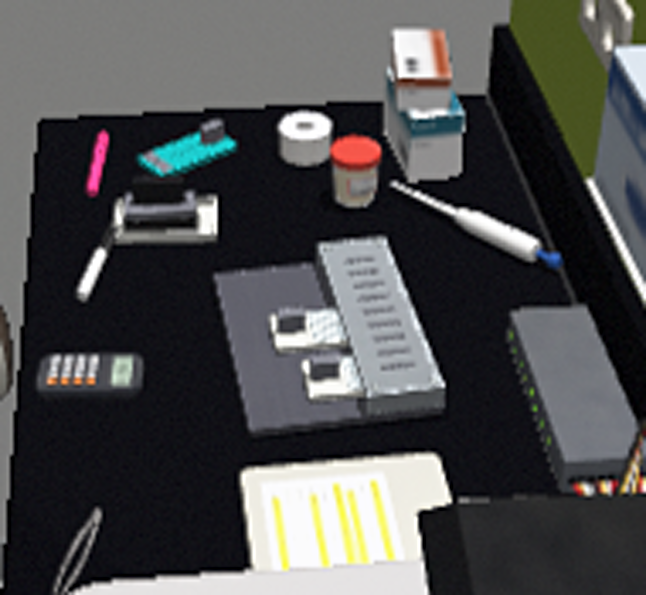

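The enlarged top view shows exactly two carriers, with ribs at about full-frame pixels (235,195) and (258,187). The rack is turned about 4°, and the wiper bar is at (163,232) in its tray. The turquoise decoy and the red-lidded cup are well away from these. Next come the precise numbers.

```bash
cat >> h.py <<'E'
def show(l): 
    for a in l: print("  px",a[0],"c",np.round(a[1],1),"size",np.round(a[2],1),"ang",round(a[3],1))
def to(p,yaw):  # shift (mm, tool axes) and turn about tool z (rad) to bring TCP to p with tool y along yaw(deg)
    s=r.sense();R=np.array(s["ee_rot"]);P=np.array(s["tcp_pos"])
    d=R.T@(np.array(p)-P)*1000
    c=np.cos(np.radians(yaw));n=np.sin(np.radians(yaw))
    Rt=np.array([[-c,-n,0],[-n,c,0],[0,0,-1.]]).T.copy();Rt=np.c_[[-c,-n,0],[-n,c,0],[0,0,-1]]
    print("at",P.round(4),"shift",d.round(1),"turn",cv2.Rodrigues(R.T@Rt)[0].ravel().round(3),"F",s["wrist_force"].round(1),"w",round(s["gripper_width"],3),"gf",round(s["gripper_force"],1))
E
cat > scan.py <<'E'
from h import *
def scan():
    T=cam("top");f=T[0].astype(int);v=f.max(2);sat=f.max(2)-f.min(2)
    box=lambda m,a,b,c,d:(lambda k:(k.__setitem__((slice(a,b),slice(c,d)),m[a:b,c:d]),k)[1])(np.zeros_like(m))
    return T,v,sat,box
if __name__=="__main__":
    T,v,sat,box=scan()
    print("samples deck",f"{T[0][205,215]} hood {T[0][178,215]} white {T[0][185,231]} black {T[0][230,215]} rib {T[0][195,235]}")
    print("deck+all z.015");show(rect(box(v>45,145,225,190,282),T,.015))
    print("hood z.041");show(rect(box(v>125,145,190,190,282)&(v<205),T,.041))
    w=box(v>195,175,215,190,282)
    print("white z.025");show(rect(cv2.morphologyEx(w.astype(np.uint8),cv2.MORPH_CLOSE,np.ones((5,5))),T,.025))
    print("tray z.012");show(rect(box(v>120,205,255,140,182),T,.012))
    k=box(v<70,218,246,152,172);print("bar z.065");show(rect(k,T,.065))
    print(v[216:250,146:178:1][::2])
E
python3 scan.py
```

```text
samples deck [113 111 120] hood [187 191 194] white [243 242 241] black [14 15 17] rib [171 170 177]
deck+all z.015
  px [235. 186.] c [599.5 122.9] size [217.5 289.9] ang 4.2
hood z.041
  px [238. 173.] c [636.5 124.9] size [120.7 273.7] ang 2.7
white z.025
  px [235. 191.] c [578.  124.9] size [69.5 53.6] ang 1.3
  px [258. 186.] c [595.3  41.4] size [51.1 57. ] ang 0.7
tray z.012
  px [161. 230.] c [434.1 380.2] size [ 83.3 128.9] ang 84.7
bar z.065
  px [160. 231.] c [425.8 371.2] size [57.6 16.8] ang 3.7
[[ 18  19  19  19  32  82 150 193 213 237 245 246 246 246 246 246 246 245
  244 240 238 237 237 237 236 236 236 231 209 140  64  27]
 [ 18  20  19  20  34  82 144 187 213 234 239 237 236 237 238 239 239 239
  238 238 240 242 243 243 244 245 244 235 201 130  60  25]
 [ 19  19  20  25  59 114 159 195 225 230 210 182 173 174 177 178 178 177
  178 181 184 178 163 167 203 234 240 226 167  92  40  19]
 [ 19  19  20  33  81 151 194 213 232 230 192 138 109 103 102 103 115 132
  149 158 162 145  98  96 168 227 240 223 149  66  25  19]
 [ 19  20  19  36  86 154 197 215 233 229 183 113  66
[... 976 characters left out ...]
1 195 186 125  55  22  17  19  19]
 [ 29  72 133 177 205 234 243 237 213 168 132 104  82  68  63  77 115 152
  164 148 109  70  98 158 188 155  89  36  20  20  20  19]
 [ 33  83 151 195 214 236 243 236 213 181 166 159 144 128 122 126 141 161
  165 146 102  76 127 186 199 145  69  25  20  18  19  16]
 [ 44  93 144 178 207 235 243 239 225 197 164 138 124 116 116 118 121 125
  125 114  89 101 165 216 208 141  64  24  21  18  18  19]
 [ 52 103 151 183 204 219 227 233 236 238 235 228 214 190 177 176 179 183
  188 188 179 176 196 211 177 110  48  22  19  19  17  19]
 [ 24  39  64  87 107 116 129 143 148 150 153 154 159 167 177 192 208 218
  220 203 164 133 134 135 104  61  37  25  20  21  19  18]]
```

```bash
cat > edge.py <<'E'
from scan import *
def cross(line,lev,i0):  # subpixel position of first crossing of lev
    s=np.sign(line-lev);k=np.nonzero(s[:-1]!=s[1:])[0]
    return i0+k[0]+(lev-line[k[0]])/(line[k[0]+1]-line[k[0]]) if len(k) else np.nan
def vert(v,cols,a,b,lev): return np.array([(c,cross(v[a:b,c].astype(float),lev,a)) for c in cols])
def horz(v,rows,a,b,lev): return np.array([(cross(v[q,a:b].astype(float),lev,a),q) for q in rows])
def fit(T,uv,z,n):
    uv=uv[~np.isnan(uv).any(1)];p=ray(T,uv,z)[:,:2]*1000
    vx,vy,x,y=cv2.fitLine(p.astype(np.float32),cv2.DIST_HUBER,0,.01,.01).ravel()
    print(n,"mid",np.round([x,y],1),"dir",round(np.degrees(np.arctan(vx/vy if abs(vy)>abs(vx) else vy/vx)),1),"n",len(p));return x,y
if __name__=="__main__":
    T,v,sat,box=scan()
    fit(T,vert(v,range(203,272),203,225,65),.015,"deck front")
    fit(T,horz(v,range(190,212),188,208,65),.015,"deck left")
    fit(T,horz(v,range(190,210),265,288,65),.015,"deck right")
    fit(T,vert(v,list(range(202,222))+list(range(246,248)),172,192,150),.041,"hood front")
    fit(T,vert(v,range(202,270),150,168,100),.041,"hood back")
    for n,c0,c1,r0,r1 in(("L",229,242,186,199),("R",252,265,183,193)):
        fit(T,vert(v,range(c0,c1),r1-3,r1+8,178),.025,n+" front")
        a=fit(T,horz(v,range(r0,r1),c0-9,c0+5,178),.025,n+" left");b=fit(T,horz(v,range(r0,r1),c1-3,c1+9,178),.025,n+" right");print(" width",a[1]-b[1],"mid y",(a[1]+b[1])/2)
    print(v[180:206,224:270])
E
python3 -c "
import numpy as np;np.set_printoptions(linewidth=250,threshold=5000)
import runpy;runpy.run_path('edge.py',run_name='__main__')"
```

```text
deck front mid [491.4 133.2] dir -4.2 n 69
deck left mid [546.  255.7] dir 5.0 n 22
deck right mid [552.2 -20.4] dir 4.4 n 20
hood front mid [609.9 193.4] dir -4.5 n 22
hood back mid [694.  160.3] dir -4.0 n 68
L front mid [540.9 122.1] dir -1.5 n 11
L left mid [573.6 152.7] dir 2.1 n 13
L right mid [570.6  95.2] dir 1.6 n 13
 width 57.527565 mid y 123.97157
R front mid [567.1  41. ] dir -1.3 n 11
R left mid [589.4  70.9] dir 0.2 n 10
R right mid [590.1  12.5] dir 5.5 n 10
 width 58.408737 mid y 41.66674
[[140 136 142 155 170 176 175 176 178 176 172 172 180 185 184 185 190 184 157 114  90  84  82  82  82 102 151 199 218 220 222 224 227 232 235 234 233 233 231 225 207 169 118  88  85  84]
 [ 97 100 123 162 191 203 204 204 203 200 196 197 205 208 209 214 219 213 176 122  91  88  88  86  87 109 173 227 239 240 239 236 235 237 236 231 228 229 228 224 211 179 130 107 105 107]
 [ 78  91 130 177 206 218 220 219 218 217 219 223 228 230 231 234 238 234 205 145 112 110 110 109 106 123 183 234 245 245 242 235 227 226 224 218 220 226 228 226 220 192 141 116 117 117]
 [ 90 105 145 189 212 221 225
[... 3572 characters left out ...]
4 115 118 122 124 124 122 120 118 119 122 122 122 122 122 122 123 123 123 123 123 124 124 124 124 124 125 124 123 124 123 122 122 122 123]
 [121 120 121 121 120 120 120 120 119 119 120 119 119 120 120 120 121 121 122 121 123 122 123 123 123 123 123 123 124 124 125 124 124 123 123 124 124 124 123 124 123 122 122 123 123 123]
 [121 120 120 120 120 120 121 120 120 121 121 121 122 121 122 122 122 122 123 122 123 124 124 124 124 124 124 125 125 125 125 123 124 123 123 124 123 123 124 123 123 123 122 122 122 122]
 [120 121 121 121 121 121 122 121 121 122 123 121 122 123 122 122 122 123 122 124 123 123 123 124 123 123 123 124 124 125 124 124 123 124 123 123 123 123 123 122 122 122 122 122 122 120]]
```

```bash
python3 -c "
from h import *
T=cam('top');print(ray(T,[(235.2,190),(235.3,199),(258.3,185),(258.4,192)],.049).round(4))
to([.587,.0415,.2],2)"
```

```text
[[0.5749 0.1205 0.049 ]
 [0.543  0.1193 0.049 ]
 [0.5937 0.0401 0.049 ]
 [0.5687 0.0394 0.049 ]]
at [ 0.1539 -0.6057  0.292 ] shift [-579.1  520.5   92.2] turn [ 0.    -0.     0.214] F [-0.1  0.7 -0.3] w 0.998 gf 0.0
```

```bash
python3 -m pendant '[[[-29,26,0],[0,0,0.02]],[[-70,62,0],[0,0,0.05]],[[-105,94,0],[0,0,0.08]],[[-140,126,0],[0,0,0.11]],[[-175,157,10],[0,0,0.14]],[[-210,189,10],[0,0,0.17]],[[-245,220,20],[0,0,0.19]],[[-280,252,20],[0,0,0.214]],[[-315,283,30],[0,0,0.214]],[[-350,315,30],[0,0,0.214]]]' 0.6; python3 -c "
from h import *
to([.585,.0405,.2],2)"
```

```text
time_s: 1.35
tcp_pos: [0.4157, -0.2123, 0.2616]
ee_rot: [[-0.999, -0.035, -0.001], [-0.035, 0.999, 0.0], [0.001, 0.001, -1.0]]
wrist_force: [0.5, -1.3, 0.1]
gripper_width: 0.605
gripper_force: 0.0
at [ 0.4157 -0.2123  0.2616] shift [-178.   246.8   61.5] turn [ 0.001 -0.001 -0.   ] F [ 0.5 -1.3  0.1] w 0.605 gf 0.0
```

```bash
python3 -m pendant '[[[-20,28,10],[0,0,0]],[[-45,62,20],[0,0,0]],[[-70,97,30],[0,0,0]],[[-95,132,40],[0,0,0]],[[-120,167,50],[0,0,0]],[[-145,202,55],[0,0,0]],[[-165,230,61],[0,0,0]],[[-178,247,61],[0,0,0]],[[-178,247,61],[0,0,0]],[[-178,247,61],[0,0,0]]]' 0.6; python3 -c "
from h import *
to([.585,.0405,.102],2)"; cat > snap.py <<'E'
import sys
from h import *
n,cm,a,b,c,d,k=sys.argv[1:];C=cam(cm)
cv2.imwrite(f"pics/{n}.png",cv2.resize(C[0][int(a):int(b),int(c):int(d),::-1],None,fx=float(k),fy=float(k),interpolation=cv2.INTER_CUBIC))
E
python3 snap.py app side 120 250 200 340 4
```

```text
time_s: 2.35
tcp_pos: [0.5847, 0.039, 0.2009]
ee_rot: [[-0.999, -0.035, -0.001], [-0.035, 0.999, -0.0], [0.001, -0.0, -1.0]]
wrist_force: [-0.6, 0.8, -0.5]
gripper_width: 0.602
gripper_force: 0.0
at [0.5847 0.039  0.2009] shift [-0.5  1.5 98.9] turn [-0.    -0.001  0.   ] F [-0.6  0.8 -0.5] w 0.602 gf 0.0
```

View pics/app.png

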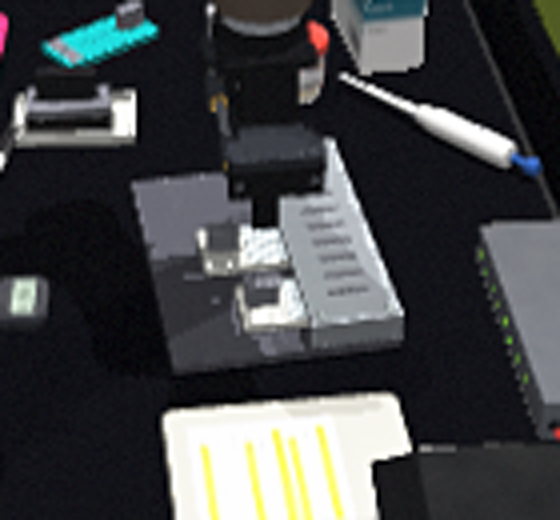

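The gripper hangs above the right-hand carrier, whose rib is at crop (265,285). Now I'll descend, then close.

```bash
python3 -m pendant '[[[0,1,15],[0,0,0]],[[0,1.5,35],[0,0,0]],[[-0.5,1.5,55],[0,0,0]],[[-0.5,1.5,75],[0,0,0]],[[-0.5,1.5,88],[0,0,0]],[[-0.5,1.5,95],[0,0,0]],[[-0.5,1.5,99],[0,0,0]],[[-0.5,1.5,100],[0,0,0]]]' 0.6; python3 -m pendant '[[[0,0,0],[0,0,0]],[[0,0,0],[0,0,0]],[[0,0,0],[0,0,0]],[[0,0,0],[0,0,0]],[[0,0,0],[0,0,0]],[[0,0,0],[0,0,0]]]' 0
```

```text
time_s: 3.2
tcp_pos: [0.5855, 0.0402, 0.1015]
ee_rot: [[-0.999, -0.035, 0.0], [-0.035, 0.999, 0.0], [-0.0, 0.0, -1.0]]
wrist_force: [0.3, 0.7, -0.1]
gripper_width: 0.596
gripper_force: 0.0
time_s: 3.8
tcp_pos: [0.5854, 0.0404, 0.1014]
ee_rot: [[-0.999, -0.035, 0.0], [-0.035, 0.999, 0.0], [-0.0, 0.0, -1.0]]
wrist_force: [1.0, 0.9, -0.7]
gripper_width: 0.157
gripper_force: 30.0
```

```bash
python3 -m pendant '[[[8,0,-0.5],[0,0,0]],[[18,0,-0.5],[0,0,0]],[[28,0,-0.5],[0,0,0]],[[38,0,-0.5],[0,0,0]],[[48,0,-0.5],[0,0,0]],[[58,0,-0.5],[0,0,0]],[[68,0,-0.5],[0,0,0]],[[78,0,-0.5],[0,0,0]],[[86,0,-0.5],[0,0,0]],[[88,0,-0.5],[0,0,0]]]';  python3 -m pendant '[[[0,0,-8],[0,0,0]],[[0,0,-20],[0,0,0]],[[0,0,-35],[0,0,0]],[[0,0,-50],[0,0,0]],[[0,0,-65],[0,0,0]],[[0,0,-80],[0,0,0]],[[0,0,-80],[0,0,0]]]'; python3 -c "
from h import *
to([.552,-.134,.18],1)"; python3 snap.py pull side 120 250 200 340 4
```

```text
time_s: 4.8
tcp_pos: [0.4962, 0.0371, 0.1018]
ee_rot: [[-0.999, -0.035, -0.001], [-0.035, 0.999, -0.0], [0.001, -0.0, -1.0]]
wrist_force: [-0.1, -0.7, -1.7]
gripper_width: 0.159
gripper_force: 30.0
time_s: 5.5
tcp_pos: [0.4992, 0.0378, 0.1844]
ee_rot: [[-0.999, -0.035, 0.006], [-0.035, 0.999, 0.002], [-0.006, 0.002, -1.0]]
wrist_force: [0.7, 0.5, -1.9]
gripper_width: 0.16
gripper_force: 30.0
at [0.4992 0.0378 0.1844] shift [ -46.7 -173.5    4.4] turn [0.002 0.006 0.018] F [ 0.7  0.5 -1.9] w 0.16 gf 30.0
```

View pics/pull.png

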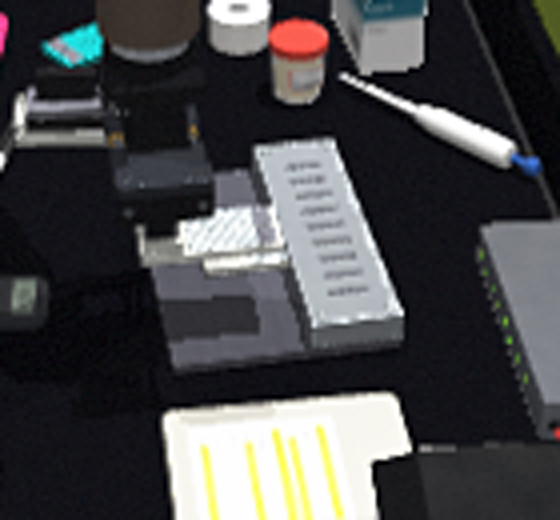

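The carrier hangs level from the gripper, with its plate at crop (230,235), clear of the hood. Now I'll carry it to the pad.

```bash
python3 -m pendant '[[[-4,-25,0],[0,0,0]],[[-9,-60,0],[0,0,0]],[[-14,-95,0],[0,0,0]],[[-20,-130,0],[0,0,0]],[[-25,-165,0],[0,0,0.01]],[[-30,-200,10],[0,0,0.018]],[[-36,-235,20],[0,0,0.018]],[[-40,-262,30],[0,0,0.018]],[[-43,-283,40],[0,0,0.018]],[[-43,-284,44],[0,0,0.018]]]'; python3 -c "
from h import *
to([.552,-.244,.0944],1)"
```

```text
time_s: 6.55
tcp_pos: [0.5495, -0.2472, 0.1351]
ee_rot: [[-1.0, -0.013, -0.003], [-0.013, 1.0, 0.001], [0.003, 0.001, -1.0]]
wrist_force: [-0.4, -0.5, -2.1]
gripper_width: 0.157
gripper_force: 30.0
at [ 0.5495 -0.2472  0.1351] shift [-2.7  3.2 40.7] turn [ 0.001 -0.003 -0.004] F [-0.4 -0.5 -2.1] w 0.157 gf 30.0
```

```bash
python3 -m pendant '[[[-1,1,5],[0,0,0]],[[-2,2,14],[0,0,0]],[[-3,2,23],[0,0,0]],[[-3,2,31],[0,0,0]],[[-3,2,36],[0,0,0]],[[-3,2,39],[0,0,0]],[[-3,2,40],[0,0,0]],[[-3,2,41],[0,0,0]],[[-3,2,41],[0,0,0]]]'
```

```text
time_s: 7.45
tcp_pos: [0.5533, -0.2431, 0.097]
ee_rot: [[-1.0, -0.017, 0.0], [-0.017, 1.0, -0.0], [-0.0, -0.0, -1.0]]
wrist_force: [-0.1, 0.9, -1.8]
gripper_width: 0.16
gripper_force: 30.0
```

```bash
python3 -m pendant '[[[0,0,1],[0,0,0]],[[0,0,2],[0,0,0]],[[0,0,3],[0,0,0]],[[0,0,3],[0,0,0]]]';python3 -m pendant '[[[0,0,0.5],[0,0,0]],[[0,0,0.5],[0,0,0]]]'
```

```text
time_s: 7.85
tcp_pos: [0.5533, -0.2431, 0.0946]
ee_rot: [[-1.0, -0.017, 0.0], [-0.017, 1.0, -0.0], [-0.0, -0.0, -1.0]]
wrist_force: [-1.3, 1.9, 4.1]
gripper_width: 0.156
gripper_force: 30.0
time_s: 8.05
tcp_pos: [0.5533, -0.2431, 0.0946]
ee_rot: [[-1.0, -0.017, 0.0], [-0.017, 1.0, -0.0], [-0.0, -0.0, -1.0]]
wrist_force: [-2.9, 1.0, 6.0]
gripper_width: 0.159
gripper_force: 30.0
```

Contact is firm, so I'll release and rise, then look again.

```bash
python3 -m pendant '[[[0,0,0],[0,0,0]],[[0,0,0],[0,0,0]],[[0,0,0],[0,0,0]],[[0,0,0],[0,0,0]],[[0,0,-4],[0,0,0]],[[0,0,-25],[0,0,0]],[[0,0,-55],[0,0,0]],[[0,0,-90],[0,0,0]],[[30,30,-120],[0,0,0]],[[70,70,-120],[0,0,0]]]' 0.6; python3 -m pendant '[[[30,40,0],[0,0,0]],[[60,80,0],[0,0,0]],[[60,120,0],[0,0,0]],[[60,120,0],[0,0,0]]]'; python3 edge.py | grep -v '^\[\| \[';  python3 snap.py p1 top 120 270 130 370 3; python3 -c "
from h import *
to([.560,.1205,.18],2)"
```

```text
time_s: 9.05
tcp_pos: [0.4904, -0.1803, 0.2171]
ee_rot: [[-1.0, -0.016, 0.01], [-0.016, 1.0, -0.002], [-0.01, -0.002, -1.0]]
wrist_force: [0.4, 1.5, -0.4]
gripper_width: 0.6
gripper_force: 0.0
time_s: 9.45
tcp_pos: [0.4254, -0.058, 0.2141]
ee_rot: [[-1.0, -0.023, 0.003], [-0.023, 1.0, 0.001], [-0.003, 0.001, -1.0]]
wrist_force: [1.0, -0.7, -0.0]
gripper_width: 0.602
gripper_force: 0.0
 width 59.20478 mid y 123.97893
at [ 0.4261 -0.0602  0.2137] shift [-137.3  178.    33.9] turn [ 0.     0.001 -0.016] F [0.7 0.3 0.3] w 0.602 gf 0.0Traceback (most recent call last):
  File "edge.py", line 19, in <module>
    fit(T,vert(v,range(c0,c1),r1-3,r1+8,178),.025,n+" front")
    ~~~^^^^^^^^^^^^^^^^^^^^^^^^^^^^^^^^^^^^^^^^^^^^^^^^^^^^^^
  File "edge.py", line 9, in fit
    vx,vy,x,y=cv2.fitLine(p.astype(np.float32),cv2.DIST_HUBER,0,.01,.01).ravel()
              ~~~~~~~~~~~^^^^^^^^^^^^^^^^^^^^^^^^^^^^^^^^^^^^^^^^^^^^^^^
cv2.error: OpenCV(4.12.0) /io/opencv/modules/imgproc/src/linefit.cpp:50: error: (-215:Assertion failed) count > 0 in function 'fitLine2D_wods'
```

View pics/p1.png

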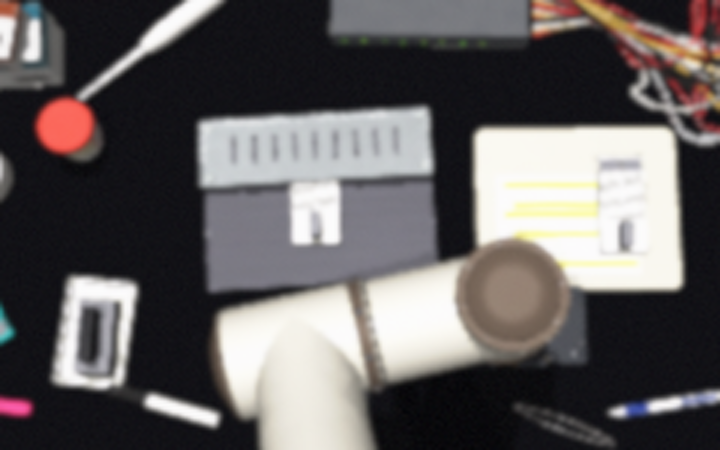

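Carrier R lies square on the pad, at crop (623,203). The left carrier hasn't moved; its rib is at (317,225). I'll go to it now.

```bash
python3 -m pendant '[[[-20,25,5],[0,0,0]],[[-45,60,10],[0,0,0]],[[-75,95,20],[0,0,-0.01]],[[-100,130,25],[0,0,-0.016]],[[-122,160,30],[0,0,-0.016]],[[-137,178,34],[0,0,-0.016]],[[-137,178,34],[0,0,-0.016]],[[-137,178,34],[0,0,-0.016]]]' 0.6; python3 -c "
from h import *
to([.560,.1205,.101],2)"
```

```text
time_s: 10.35
tcp_pos: [0.5602, 0.1183, 0.1781]
ee_rot: [[-1.0, -0.031, -0.002], [-0.031, 1.0, -0.001], [0.002, -0.001, -1.0]]
wrist_force: [-0.4, -0.7, 0.9]
gripper_width: 0.602
gripper_force: 0.0
at [0.5602 0.1183 0.1781] shift [-0.   2.2 77.1] turn [-0.001 -0.002 -0.004] F [-0.4 -0.7  0.9] w 0.602 gf 0.0
```

```bash
python3 -m pendant '[[[0,2,15],[0,0,0]],[[0,2,33],[0,0,0]],[[0,2,51],[0,0,0]],[[0,2,64],[0,0,0]],[[0,2,72],[0,0,0]],[[0,2,76],[0,0,0]],[[0,2,77],[0,0,0]]]' 0.6; python3 -m pendant '[[[0,0,0],[0,0,0]],[[0,0,0],[0,0,0]],[[0,0,0],[0,0,0]],[[0,0,0],[0,0,0]],[[0,0,0],[0,0,0]],[[0,0,0],[0,0,0]]]' 0
```

```text
time_s: 11.05
tcp_pos: [0.5599, 0.1211, 0.1021]
ee_rot: [[-0.999, -0.032, 0.0], [-0.032, 0.999, -0.0], [-0.0, -0.0, -1.0]]
wrist_force: [-0.6, -0.1, -1.0]
gripper_width: 0.597
gripper_force: 0.0
time_s: 11.65
tcp_pos: [0.56, 0.1215, 0.1022]
ee_rot: [[-0.999, -0.033, 0.001], [-0.033, 0.999, 0.0], [-0.001, 0.0, -1.0]]
wrist_force: [1.4, -0.0, 0.2]
gripper_width: 0.159
gripper_force: 29.9
```

```bash
python3 -m pendant '[[[7,0,-0.5],[0,0,0]],[[15,0,-0.5],[0,0,0]],[[23,0,-0.5],[0,0,0]],[[31,0,-0.5],[0,0,0]],[[39,0,-0.5],[0,0,0]],[[47,0,-0.5],[0,0,0]],[[54,0,-0.5],[0,0,0]],[[60,0,-0.5],[0,0,0]],[[62,0,-0.5],[0,0,0]]]';  python3 -m pendant '[[[0,0,-8],[0,0,0]],[[0,0,-20],[0,0,0]],[[0,0,-35],[0,0,0]],[[0,0,-50],[0,0,0]],[[0,0,-65],[0,0,0]],[[0,0,-80],[0,0,0]],[[0,0,-80],[0,0,0]]]'; python3 -c "
from h import *
to([.552,-.134,.18],1)"
```

```text
time_s: 12.55
tcp_pos: [0.4971, 0.1192, 0.1026]
ee_rot: [[-0.999, -0.033, -0.0], [-0.033, 0.999, -0.0], [0.0, -0.0, -1.0]]
wrist_force: [0.7, 0.4, -2.5]
gripper_width: 0.161
gripper_force: 29.8
time_s: 13.25
tcp_pos: [0.4995, 0.12, 0.1857]
ee_rot: [[-0.999, -0.033, 0.006], [-0.033, 0.999, 0.003], [-0.006, 0.003, -1.0]]
wrist_force: [0.1, 0.3, -1.5]
gripper_width: 0.157
gripper_force: 29.8
at [0.4995 0.12   0.1857] shift [ -44.  -255.6    5.3] turn [0.003 0.006 0.016] F [ 0.1  0.3 -1.5] w 0.157 gf 29.8
```

```bash
python3 -m pendant '[[[-4,-20,0],[0,0,0]],[[-9,-52,0],[0,0,0]],[[-14,-85,0],[0,0,0]],[[-20,-120,0],[0,0,0]],[[-25,-155,0],[0,0,0.01]],[[-30,-190,10],[0,0,0.016]],[[-36,-220,20],[0,0,0.016]],[[-40,-242,30],[0,0,0.016]],[[-43,-253,40],[0,0,0.016]],[[-44,-255,44],[0,0,0.016]]]'; python3 -c "
from h import *
to([.552,-.134,.0954],1)"; python3 snap.py p2 side 150 260 200 340 4
```

```text
time_s: 14.25
tcp_pos: [0.5497, -0.135, 0.137]
ee_rot: [[-1.0, -0.015, -0.003], [-0.015, 1.0, 0.0], [0.003, 0.0, -1.0]]
wrist_force: [0.0, 0.4, -2.3]
gripper_width: 0.158
gripper_force: 29.8
at [ 0.5497 -0.135   0.137 ] shift [-2.5  1.  41.6] turn [ 0.    -0.003 -0.003] F [ 0.   0.4 -2.3] w 0.158 gf 29.8
```

View pics/p2.png

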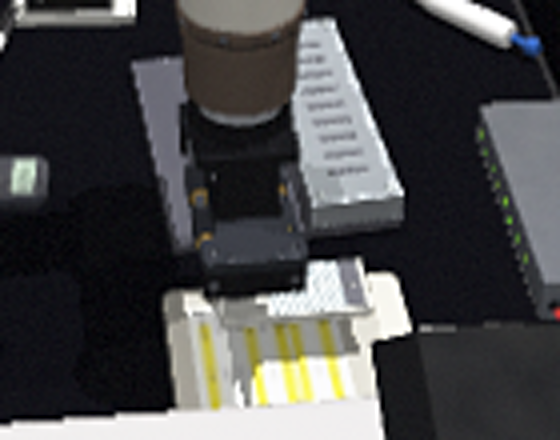

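The second carrier is held level over the left half of the pad, at crop (310,290). I'll lower it.

```bash
python3 -m pendant '[[[-1,1,5],[0,0,0]],[[-2,1,14],[0,0,0]],[[-2,1,23],[0,0,0]],[[-2,1,31],[0,0,0]],[[-2,1,37],[0,0,0]],[[-2,1,40],[0,0,0]],[[-2,1,41],[0,0,0]],[[-2,1,42],[0,0,0]],[[-2,1,43],[0,0,0]],[[-2,1,43.5],[0,0,0]]]'
```

```text
time_s: 15.3
tcp_pos: [0.5523, -0.1331, 0.0954]
ee_rot: [[-1.0, -0.017, 0.001], [-0.017, 1.0, -0.0], [-0.001, -0.0, -1.0]]
wrist_force: [-0.6, 0.5, 1.4]
gripper_width: 0.154
gripper_force: 29.8
```

```bash
python3 -m pendant '[[[0,0,0.5],[0,0,0]],[[0,0,1],[0,0,0]],[[0,0,1],[0,0,0]]]'; python3 -m pendant '[[[0,0,0],[0,0,0]],[[0,0,0],[0,0,0]],[[0,0,0],[0,0,0]],[[0,0,0],[0,0,0]],[[0,0,-4],[0,0,0]],[[0,0,-25],[0,0,0]],[[0,0,-55],[0,0,0]],[[0,0,-90],[0,0,0]],[[20,30,-120],[0,0,0]],[[50,70,-120],[0,0,0]]]' 0.6; python3 -m pendant '[[[30,40,0],[0,0,0]],[[50,80,0],[0,0,0]],[[60,120,0],[0,0,0]],[[60,160,0],[0,0,0]],[[60,200,0],[0,0,0]],[[60,240,0],[0,0,0]],[[60,240,0],[0,0,0]]]'; cat > padscan.py <<'E'
from h import *
from edge import *
T,v,sat,box=scan()
cv2.imwrite("pics/pad1.png",cv2.resize(T[0][120:270,130:370,::-1],None,fx=3,fy=3,interpolation=cv2.INTER_CUBIC))
to([.432,.378,.2],-5)
fit(T,horz(v,range(218,244),138,165,130),.012,"tray left"),fit(T,horz(v,range(216,244),166,185,130),.012,"tray right")
E
python3 padscan.py
```

```text
time_s: 15.6
tcp_pos: [0.5524, -0.1331, 0.0954]
ee_rot: [[-1.0, -0.017, 0.001], [-0.017, 1.0, -0.0], [-0.001, -0.0, -1.0]]
wrist_force: [-3.1, 0.4, 6.5]
gripper_width: 0.153
gripper_force: 29.8
time_s: 16.6
tcp_pos: [0.5041, -0.0638, 0.2185]
ee_rot: [[-1.0, -0.015, 0.011], [-0.015, 1.0, 0.0], [-0.011, 0.0, -1.0]]
wrist_force: [1.0, 1.3, 0.5]
gripper_width: 0.601
gripper_force: 0.0
time_s: 17.3
tcp_pos: [0.4376, 0.179, 0.2147]
ee_rot: [[-1.0, -0.022, 0.002], [-0.022, 1.0, 0.002], [-0.002, 0.002, -1.0]]
wrist_force: [-0.1, -1.4, -0.5]
gripper_width: 0.602
gripper_force: 0.0
at [0.437  0.1771 0.2144] shift [  0.9 201.   14.5] turn [0.001 0.001 0.108] F [-0.8 -0.2  0.8] w 0.601 gf 0.0
tray left mid [443.6 423.2] dir -10.8 n 24
tray right mid [468.7 321.6] dir 42.6 n 10
```

View pics/pad1.png

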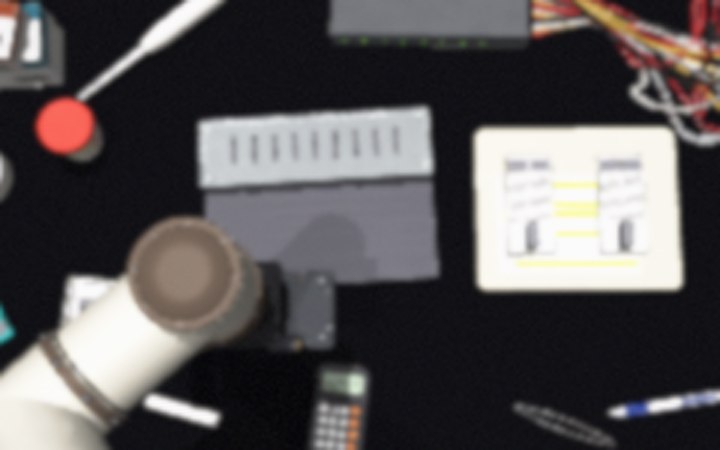

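Both carriers lie square on the pad, at crop (530,203) and (623,203), and the deck is empty. The arm now hides the tray, so I'll measure the wiper from the first picture.

```bash
python3 - <<'E'
from edge import *
T,v,_,_=scan();v=cv2.imread("pics/top0.png").max(2).astype(int)
L=horz(v,range(220,245),140,158,125);Rr=horz(v,range(218,245),185,166,0) if 0 else np.array([(184-cross(v[q,166:185][::-1].astype(float),125,0),q) for q in range(216,245)])
a=fit(T,L,.012,"tray L");b=fit(T,Rr,.012,"tray R")
c=fit(T,vert(v,range(155,170),205,216,125),.012,"tray top");d=fit(T,np.array([(q,255-cross(v[240:256,q][::-1].astype(float),125,0)) for q in range(152,166)]),.012,"tray bot")
e=fit(T,np.array([(cross(v[q,154:162].astype(float),100,154),q) for q in range(226,240)]),.065,"bar left")
f=fit(T,np.array([(cross(v[q,159:168].astype(float),95,159),q) for q in range(224,238)]),.040,"bar right-ish (base at .032)")
g=fit(T,np.array([(cross(v[q,165:170].astype(float),128,165),q) for q in range(222,236)]),.032,"block R")
print(v[218:226,156:160].ravel(),v[236:246,156:162])
h=fit(T,vert(v,range(157,161),218,226,100),.065,"bar top end");i=fit(T,np.array([(q,cross(v[234:246,q].astype(float),100,234)) for q in range(156,160)]),.065,"bar bottom end")
E
```

```text
tray L mid [427.9 422.3] dir -5.0 n 25
tray R mid [433.9 338.8] dir -5.5 n 29
tray top mid [498.8 383.8] dir 5.2 n 15
tray bot mid [370.2 386.4] dir 4.8 n 14
bar left mid [419.9 381.3] dir -0.1 n 14
bar right-ish (base at .032) mid [432.7 366.9] dir 1.9 n 14
block R mid [438.7 356. ] dir -1.9 n 14
[239 237 236 237 225 212 204 207 211 183 173 174 201 164 149 148 192 138
 108 103 188 121  76  67 183 113  67  59 171 104  63  59] [[108  68  63  56  37  29]
 [100  67  64  55  36  32]
 [ 97  68  63  54  36  39]
 [107  77  64  52  39  54]
 [132 105  83  67  63  77]
 [157 140 118 100  93 104]
 [168 158 144 129 122 127]
 [163 151 143 136 133 136]
 [164 138 123 116 117 118]
 [209 183 161 140 130 129]]
bar top end mid [457.4 375. ] dir -6.3 n 3
bar bottom end mid [398.6 376.1] dir 38.0 n 4
```

```bash
python3 -m pendant '[[[0,25,0],[0,0,0.01]],[[2,60,5],[0,0,0.03]],[[4,95,10],[0,0,0.045]],[[6,130,10],[0,0,0.045]],[[7,160,14],[0,0,0.045]],[[8,185,14],[0,0,0.045]],[[9,198,14],[0,0,0.045]],[[9,198,14],[0,0,0.045]]]' 0.7; python3 -c "
from h import *
to([.428,.374,.111],-1.5)"; python3 snap.py w1 side 110 210 170 290 5
```

```text
time_s: 18.2
tcp_pos: [0.4249, 0.3731, 0.2]
ee_rot: [[-1.0, 0.028, -0.0], [0.028, 1.0, -0.0], [0.0, -0.0, -1.0]]
wrist_force: [0.3, -0.7, 0.4]
gripper_width: 0.7
gripper_force: 0.0
at [0.4249 0.3731 0.2   ] shift [-3.1  1.  89. ] turn [-0.    -0.    -0.002] F [ 0.3 -0.7  0.4] w 0.7 gf 0.0
```

View pics/w1.png

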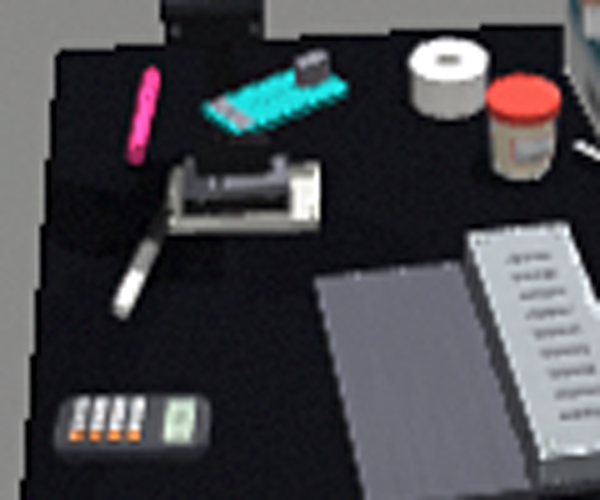

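The wiper stands in its tray at crop (238,185), a little towards the -x end. The gripper is above it at (215,20). I'll descend.

```bash
python3 -m pendant '[[[-2,1,15],[0,0,0]],[[-3,1,33],[0,0,0]],[[-3,1,51],[0,0,0]],[[-3,1,67],[0,0,0]],[[-3,1,79],[0,0,0]],[[-3,1,86],[0,0,0]],[[-3,1,89],[0,0,0]],[[-3,1,89],[0,0,0]]]' 0.7; python3 -m pendant '[[[0,0,0],[0,0,0]],[[0,0,0],[0,0,0]],[[0,0,0],[0,0,0]],[[0,0,0],[0,0,0]],[[0,0,0],[0,0,0]],[[0,0,0],[0,0,0]],[[0,0,0],[0,0,0]]]' 0
```

```text
time_s: 19.05
tcp_pos: [0.4278, 0.3736, 0.1112]
ee_rot: [[-1.0, 0.028, 0.0], [0.028, 1.0, -0.0], [-0.0, -0.0, -1.0]]
wrist_force: [-0.5, 0.0, -0.5]
gripper_width: 0.701
gripper_force: 0.0
time_s: 19.75
tcp_pos: [0.4277, 0.3739, 0.1112]
ee_rot: [[-1.0, 0.028, 0.0], [0.028, 1.0, 0.0], [-0.0, 0.0, -1.0]]
wrist_force: [0.4, 0.1, 0.1]
gripper_width: 0.184
gripper_force: 30.0
```

```bash
python3 -m pendant '[[[0,0,-6],[0,0,0]],[[0,0,-18],[0,0,0]],[[0,0,-33],[0,0,0]],[[0,0,-50],[0,0,0]],[[0,0,-65],[0,0,0]],[[0,0,-75],[0,0,0]],[[0,0,-80],[0,0,0]],[[0,0,-80],[0,0,0]]]'; python3 -c "
from h import *
to([.545,.2275,.17],4.3)"
```

```text
time_s: 20.55
tcp_pos: [0.4278, 0.3739, 0.1918]
ee_rot: [[-1.0, 0.028, 0.001], [0.028, 1.0, 0.001], [-0.001, 0.001, -1.0]]
wrist_force: [0.5, -0.4, -2.2]
gripper_width: 0.18
gripper_force: 30.0
at [0.4278 0.3739 0.1918] shift [-121.3 -143.    21.7] turn [ 0.001  0.001 -0.103] F [ 0.5 -0.4 -2.2] w 0.18 gf 30.0
```

```bash
python3 -m pendant '[[[-10,-12,0],[0,0,-0.01]],[[-25,-30,0],[0,0,-0.03]],[[-42,-50,0],[0,0,-0.05]],[[-60,-70,0],[0,0,-0.07]],[[-78,-92,5],[0,0,-0.09]],[[-95,-112,10],[0,0,-0.103]],[[-110,-130,16],[0,0,-0.103]],[[-118,-140,20],[0,0,-0.103]],[[-121,-143,22],[0,0,-0.103]],[[-121,-143,22],[0,0,-0.103]]]'; python3 -c "
from h import *
to([.545,.2275,.128],4.3)"; python3 snap.py w2 side 120 230 190 320 5
```

```text
time_s: 21.55
tcp_pos: [0.5444, 0.2272, 0.1683]
ee_rot: [[-0.997, -0.074, -0.001], [-0.074, 0.997, -0.001], [0.001, -0.001, -1.0]]
wrist_force: [0.7, 0.4, -2.2]
gripper_width: 0.181
gripper_force: 30.0
at [0.5444 0.2272 0.1683] shift [-0.6  0.3 40.3] turn [-0.001 -0.001 -0.001] F [ 0.7  0.4 -2.2] w 0.181 gf 30.0
```

View pics/w2.png

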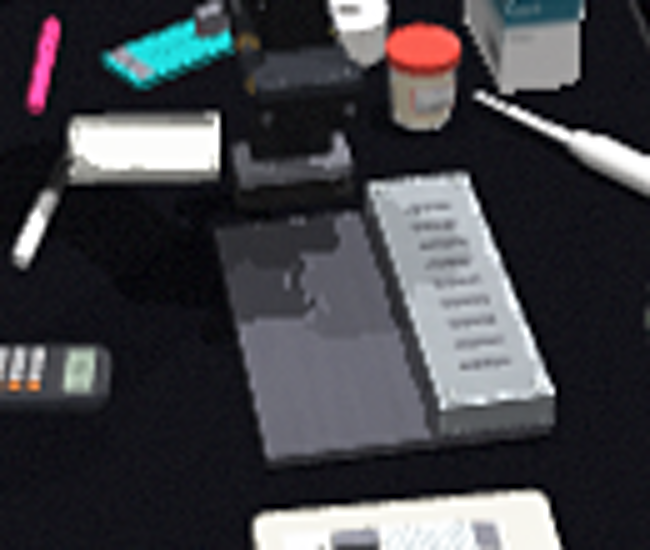

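The wiper is held upright over the left end of the strip, at crop (293,175). The tray, at (145,147), is empty. Next I'll press down gently.

```bash
python3 -m pendant '[[[0,0,8],[0,0,0]],[[0,0,18],[0,0,0]],[[0,0,27],[0,0,0]],[[0,0,34],[0,0,0]],[[0,0,39],[0,0,0]],[[0,0,41],[0,0,0]],[[0,0,43],[0,0,0]],[[0,0,45],[0,0,0]],[[0,0,46],[0,0,0]],[[0,0,46],[0,0,0]]]'
```

```text
time_s: 22.6
tcp_pos: [0.5447, 0.2274, 0.1231]
ee_rot: [[-0.997, -0.075, 0.0], [-0.075, 0.997, 0.0], [-0.0, 0.0, -1.0]]
wrist_force: [0.2, -0.7, -2.1]
gripper_width: 0.183
gripper_force: 30.0
```

```bash
python3 -m pendant '[[[0,0,1],[0,0,0]],[[0,0,2],[0,0,0]],[[0,0,3],[0,0,0]],[[0,0,4],[0,0,0]],[[0,0,4],[0,0,0]]]'
```

```text
time_s: 23.1
tcp_pos: [0.5448, 0.2276, 0.1195]
ee_rot: [[-0.997, -0.075, 0.001], [-0.075, 0.997, 0.0], [-0.001, 0.0, -1.0]]
wrist_force: [-1.2, 0.3, 2.8]
gripper_width: 0.178
gripper_force: 30.0
```

```bash
python3 -m pendant '[[[0,0,1],[0,0,0]],[[0,0,1],[0,0,0]],[[0,-4,1],[0,0,0]],[[0,-10,1],[0,0,0]],[[0,-17,1],[0,0,0]],[[0,-24,1],[0,0,0]],[[0,-31,1],[0,0,0]],[[0,-38,1],[0,0,0]],[[0,-45,1],[0,0,0]],[[0,-52,1],[0,0,0]]]'
```

```text
time_s: 24.1
tcp_pos: [0.5486, 0.175, 0.1181]
ee_rot: [[-0.997, -0.075, 0.0], [-0.075, 0.997, 0.0], [-0.0, 0.0, -1.0]]
wrist_force: [-0.4, 4.3, 3.9]
gripper_width: 0.178
gripper_force: 30.0
```

```bash
python3 -m pendant '[[[0,-6,0],[0,0,0]],[[0,-12,0],[0,0,0]],[[0,-18,0],[0,0,0]],[[0,-24,0],[0,0,0]],[[0,-30,0],[0,0,0]],[[0,-36,0],[0,0,0]],[[0,-42,0],[0,0,0]],[[0,-48,0],[0,0,0]],[[0,-54,0],[0,0,0]],[[0,-60,0],[0,0,0]]]'
```

```text
time_s: 25.1
tcp_pos: [0.553, 0.1152, 0.1181]
ee_rot: [[-0.997, -0.075, -0.0], [-0.075, 0.997, -0.0], [0.0, -0.0, -1.0]]
wrist_force: [-0.8, 4.2, 4.1]
gripper_width: 0.18
gripper_force: 30.0
```

```bash
python3 -m pendant '[[[0,-6,0],[0,0,0]],[[0,-12,0],[0,0,0]],[[0,-18,0],[0,0,0]],[[0,-24,0],[0,0,0]],[[0,-30,0],[0,0,0]],[[0,-36,0],[0,0,0]],[[0,-42,0],[0,0,0]],[[0,-48,0],[0,0,0]],[[0,-54,0],[0,0,0]],[[0,-60,0],[0,0,0]]]'; python3 snap.py w3 side 120 230 190 320 5
```

```text
time_s: 26.1
tcp_pos: [0.5574, 0.0554, 0.118]
ee_rot: [[-0.997, -0.075, -0.0], [-0.075, 0.997, -0.0], [0.0, -0.0, -1.0]]
wrist_force: [0.1, 4.6, 3.4]
gripper_width: 0.184
gripper_force: 30.0
```

View pics/w3.png

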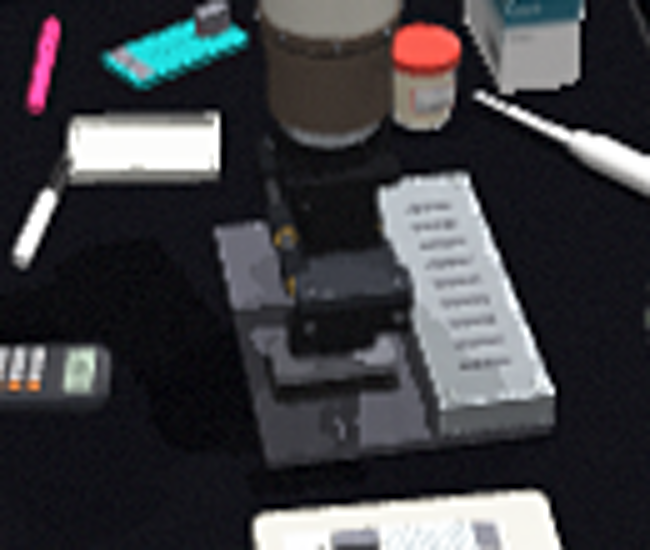

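The wiper is square on the strip, at crop (335,370), right of the middle. I'll finish the sweep.

```bash
python3 -m pendant '[[[0,-6,0],[0,0,0]],[[0,-12,0],[0,0,0]],[[0,-18,0],[0,0,0]],[[0,-24,0],[0,0,0]],[[0,-30,0],[0,0,0]],[[0,-36,0],[0,0,0]],[[0,-42,0],[0,0,0]],[[0,-47,0],[0,0,0]],[[0,-47,0],[0,0,0]],[[0,-47,0],[0,0,0]]]';python3 -m pendant '[[[0,0,0],[0,0,0]],[[0,0,0],[0,0,0]]]'
```

```text
time_s: 27.15
tcp_pos: [0.5609, 0.0082, 0.1181]
ee_rot: [[-0.997, -0.075, -0.001], [-0.075, 0.997, -0.001], [0.001, -0.001, -1.0]]
wrist_force: [0.9, -0.5, 3.0]
gripper_width: 0.186
gripper_force: 30.0
time_s: 27.35
tcp_pos: [0.5609, 0.0082, 0.1181]
ee_rot: [[-0.997, -0.075, -0.001], [-0.075, 0.997, -0.001], [0.001, -0.001, -1.0]]
wrist_force: [2.0, -3.7, 3.6]
gripper_width: 0.182
gripper_force: 30.0
```

```bash
python3 -m pendant '[[[0,0,-5],[0,0,0]],[[0,0,-15],[0,0,0]],[[0,0,-30],[0,0,0]],[[0,0,-45],[0,0,0]],[[0,0,-60],[0,0,0]],[[0,0,-72],[0,0,0]],[[0,0,-75],[0,0,0]],[[0,0,-75],[0,0,0]]]'; python3 -c "
from h import *
to([.4335,.380,.18],-5)"
```

```text
time_s: 28.15
tcp_pos: [0.5607, 0.0092, 0.1932]
ee_rot: [[-0.997, -0.075, -0.0], [-0.075, 0.997, 0.001], [0.0, 0.001, -1.0]]
wrist_force: [0.2, -0.4, -3.1]
gripper_width: 0.18
gripper_force: 30.0
at [0.5607 0.0092 0.1932] shift [ 99.2 379.2  13.4] turn [ 0.001 -0.     0.162] F [ 0.2 -0.4 -3.1] w 0.18 gf 30.0
```

```bash
python3 -m pendant '[[[5,18,0],[0,0,0.01]],[[12,45,0],[0,0,0.02]],[[21,80,0],[0,0,0.04]],[[30,118,0],[0,0,0.06]],[[40,156,0],[0,0,0.08]],[[50,194,0],[0,0,0.1]],[[61,232,0],[0,0,0.12]],[[71,270,0],[0,0,0.14]],[[80,306,0],[0,0,0.162]],[[88,335,0],[0,0,0.162]]]';python3 -m pendant '[[[7,25,5],[0,0,0]],[[11,40,10],[0,0,0]],[[11,44,13],[0,0,0]],[[11,44,13],[0,0,0]]]'; python3 -c "
from h import *
to([.4335,.380,.118],-5)"; python3 snap.py w4 side 110 210 170 290 5
```

```text
time_s: 29.15
tcp_pos: [0.4469, 0.338, 0.1919]
ee_rot: [[-0.996, 0.087, -0.002], [0.087, 0.996, -0.001], [0.001, -0.001, -1.0]]
wrist_force: [0.7, -0.1, -2.9]
gripper_width: 0.182
gripper_force: 30.0
time_s: 29.55
tcp_pos: [0.4408, 0.3807, 0.1787]
ee_rot: [[-0.996, 0.087, -0.002], [0.087, 0.996, -0.002], [0.002, -0.003, -1.0]]
wrist_force: [-0.4, -0.8, -2.1]
gripper_width: 0.18
gripper_force: 30.0
at [0.4408 0.3807 0.1787] shift [ 7.1 -1.2 60.7] turn [-0.003 -0.002 -0.   ] F [-0.4 -0.8 -2.1] w 0.18 gf 30.0
```

View pics/w4.png

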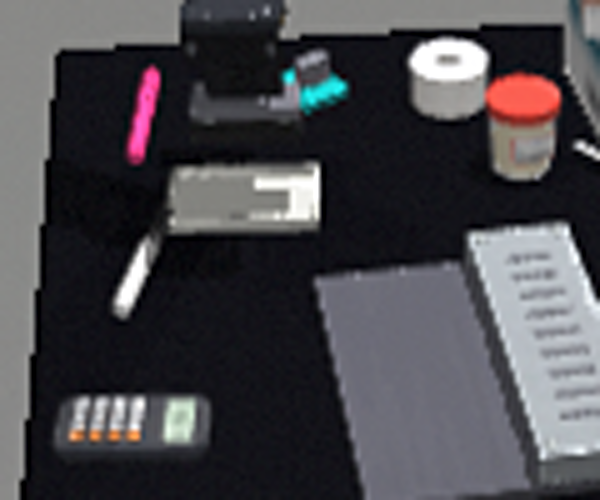

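The wiper is upright above the tray, at crop (245,105). Next I'll lower it into the tray.

```bash
python3 -m pendant '[[[4,-1,10],[0,0,0]],[[7,-1,22],[0,0,0]],[[7,-1,34],[0,0,0]],[[7,-1,45],[0,0,0]],[[7,-1,54],[0,0,0]],[[7,-1,60],[0,0,0]],[[7,-1,63],[0,0,0]],[[7,-1,65],[0,0,0]],[[7,-1,67],[0,0,0]],[[7,-1,67],[0,0,0]]]'
```

```text
time_s: 30.6
tcp_pos: [0.434, 0.381, 0.1131]
ee_rot: [[-0.996, 0.087, 0.0], [0.087, 0.996, 0.0], [-0.0, 0.0, -1.0]]
wrist_force: [0.3, -0.3, -2.5]
gripper_width: 0.187
gripper_force: 30.0
```

```bash
python3 -m pendant '[[[0,0,0.7],[0,0,0]],[[0,0,1.4],[0,0,0]],[[0,0,2],[0,0,0]],[[0,0,2.2],[0,0,0]],[[0,0,2.2],[0,0,0]]]'
```

```text
time_s: 31.1
tcp_pos: [0.4341, 0.381, 0.1112]
ee_rot: [[-0.996, 0.087, 0.0], [0.087, 0.996, 0.0], [-0.0, 0.0, -1.0]]
wrist_force: [-0.8, -0.3, 0.1]
gripper_width: 0.182
gripper_force: 30.0
```

Its weight is carried by the tray floor. I'll release, rise and check.

```bash
python3 -m pendant '[[[0,0,0],[0,0,0]],[[0,0,0],[0,0,0]],[[0,0,0],[0,0,0]],[[0,0,0],[0,0,0]],[[0,0,0],[0,0,0]],[[0,0,-4],[0,0,0]],[[0,0,-20],[0,0,0]],[[0,0,-45],[0,0,0]],[[0,0,-75],[0,0,0]],[[0,0,-110],[0,0,0]]]' 0.7; python3 -m pendant '[[[0,-30,-20],[0,0,0]],[[0,-70,-20],[0,0,0]],[[0,-110,-20],[0,0,0]],[[0,-150,-20],[0,0,0]],[[0,-190,-20],[0,0,0]],[[0,-230,-20],[0,0,0]],[[0,-270,-20],[0,0,0]],[[0,-270,-20],[0,0,0]]]'; python3 - <<'E'
from h import *
T=cam("top");S=cam("side")
cv2.imwrite("pics/end.png",np.vstack([cv2.resize(T[0][120:270,90:370,::-1],(700,375)),cv2.resize(S[0][110:210,170:357,::-1],(700,375))])[:,:][::1])
im=cv2.imread("pics/end.png");cv2.imwrite("pics/end.png",cv2.resize(im,(560,600)))
E
```

```text
time_s: 32.1
tcp_pos: [0.4337, 0.3804, 0.2215]
ee_rot: [[-0.996, 0.087, -0.001], [0.087, 0.996, -0.002], [0.001, -0.002, -1.0]]
wrist_force: [0.8, 0.5, -0.6]
gripper_width: 0.696
gripper_force: 0.0
time_s: 32.9
tcp_pos: [0.4089, 0.1084, 0.2411]
ee_rot: [[-0.996, 0.091, -0.001], [0.091, 0.996, -0.0], [0.001, -0.0, -1.0]]
wrist_force: [0.5, -0.5, -0.7]
gripper_width: 0.7
gripper_force: 0.0
```

View pics/end.png

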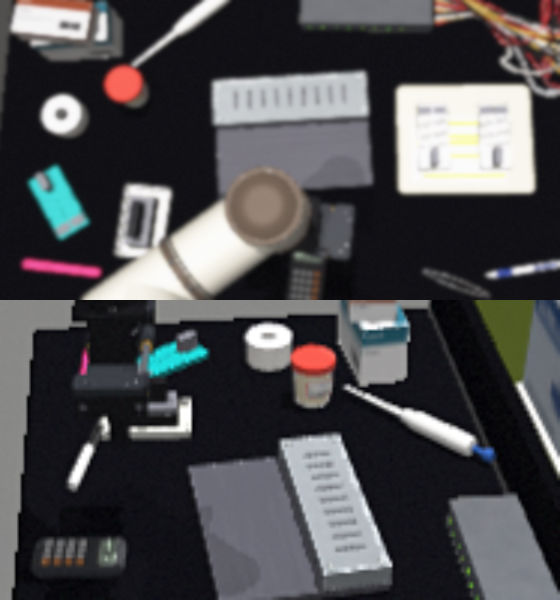

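Both carriers lie square on the pad, at (433,138) and (495,138). The wiper stands centred in its tray at (140,218), and the cup hasn't moved. I'll hand in.

```bash
python3 -c "
from station import r
print(r.finish_job())"
```

```text
the job is handed in; nothing more can be done
None
```

The job is handed in (no verdict was returned): both carriers present lie square on the pad, the open strip was swept left to right at about 5–6 N, and the wiper stands back in its tray; the cup looked unmoved in the last picture, and the arm never worked near the bottle or box, though I did not check those two in the pictures.

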